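# Pointing check of the two clamps before cycle start

### The arm

A 6-joint arm with a two-finger parallel gripper is mounted at the origin on the work surface. World frame = base frame: x ahead of the robot, y to its left, z up, the work surface at z = 0. Lengths are in m, angles in rad, forces in N, time in s.
With the tool pointing down it reaches from about 0.35 to 0.775 m from the base axis. Payload 7.3 kg.
Tool frame: the origin (TCP) lies between the finger pads; the fingertips stand 8 mm ahead of it and the grasp point (between the pads) lies 11 mm behind it (robot.nose_length is the distance from the TCP to the fingertips, in m); z points along the fingers, y is the line along which they close (so a half turn about z gives the same grasp; the last joint's range is limited). The gripper opens to 92 mm and grips with 3 to 60 N. Pads are 19 mm wide; open, the fingers measure 130 mm over their backs; the gripper's body (75 mm by 190 mm) begins 47 mm behind the grasp point.
Start: joints at [-1.373, 0.342, 1.524, -0, 1.275, -0.146], TCP at [0.177, -0.494, 0.199] pointing down, gripper open.
Joint ranges: [-2.53, 2.53], [-0.77, 2.02], [0.04, 2.7], [-1, 4.14], [0.28, 2.66], [-3.11, 3.11]. Speed limits (rad/s): [2.57, 2.57, 3.14, 3.14, 3.14, 3.14].

### API

Orientations are given as [roll, pitch, yaw] about the fixed x, y, z axes, in that order (R = Rz(yaw) Ry(pitch) Rx(roll)).
In Python, from cell import robot gives the robot as it stands. The module is installed in compiled form; this text tells all that it offers.
- The arm moves only by the shell command python3 -m jog 'ROWS' [FORCE]. ROWS is JSON, a list that holds one entry, the list of rows, each a list of 5 numbers: the gripper's target within -1 to 1 (fully open at 1, half-way at 0, shut at -1), then the shift along the tool's x, y, z in m, then the turn about the tool's z in rad. A call has 1 to 5 rows; each row is the pose to reach, as a shift and turn from the pose commanded when the call began, along the tool's axes at that moment; what a row does not reach only later rows make up. A row lasts 1/12 s, in which the tool goes at most 41.7 mm and 7.16 degrees, less where a joint would pass 70% of its speed; a pose out of reach is approached as far as the arm can. A call with a gripper value outside its range is refused whole. The fingers move at their own pace and stop on an object; FORCE is the grip in N (left out, the last holds). Time passes only in rows, so rows that repeat a pose let the fingers close. It gives the time, the measured TCP pose, the force, the opening and the grip force at its end, in the units of the state.
- robot.observe(): the state, without advancing time (a new reading comes with each control period).
- robot.read_camera(name): name is "side" or "top" or "wrist"; returns the picture (480x640x3 uint8, red, green, blue); there is no depth.
- robot.camera_model(name): a dict with "camera_matrix" (3x3 intrinsics, pixels), "position" and "attitude" of the camera in the world; the wrist camera has in their place "mount" (4x4, takes a point from camera to tool coordinates, whose origin is the TCP and whose axes are the flange's). Camera axes: x right, y down, z forward; pixel columns grow to the right and rows downward; lengths in m; the calibration is good to about 2 mm. A picture is of the moment at which its call begins: read the wrist's pose just before it. camera_model takes no time and is no camera call.
- robot.hand_in(): hands the job in; it is judged then, once.
The state is a dict: "time": time; "qpos": joint angles; "qvel": joint speeds; "joint_efforts": joint torques, N m; "tool_pos": TCP position; "tool_rot": TCP orientation; "contact_force": force on the tool from outside, world axes, zero at the start; "torque": the same for the moment, N m; "opening": finger opening in m; "grip_force": force on a finger pad.
Only numpy, scipy, OpenCV 4.12 (cv2) and the standard library are available. Lean on these libraries where they do the work, as an engineer would, in place of code of your own. Each camera call takes 0.05 s, during which the arm holds its last target. There are 200 camera calls.

### The job

Do the pointing check on the small router before the cut: hold the fingertips still about a finger's breadth above the knob of the left clamp on the bed for two seconds, then do the same over the knob of the right clamp (left and right as the robot sees them, facing the machine), touching neither. Then press the green start button on the push-button station all the way down, let it come up again and move clear. Do not press the emergency stop or the white button, and do not touch the machine, the blank, the pendant or the loose things on the bench.

Things in the scene. Friction and masses are not known exactly. Their poses are not given: they have to be found in the camera images.
- knob_left (a point): Centre of the top face of the black five-lobed star knob (about 40 mm across, 26 mm high) of the clamp on the robot's left (+y) side of the router's bed. z points up. The knob is the highest part of its clamp; its top is 115 mm above the bench and 35 mm above the top of the wooden blank. The knob is rigid and fixed.
- knob_right (a point): Centre of the top face of the black five-lobed star knob (about 40 mm across, 26 mm high) of the clamp on the robot's right (-y) side of the router's bed. z points up. The knob is the highest part of its clamp; its top is 115 mm above the bench and 35 mm above the top of the wooden blank. The knob is rigid and fixed.
- clamp_left: Left hold-down clamp: steel strap 66 x 24 mm, heel block, stud and black star knob, bolted in a slot of the bed. Origin on the bed under the knob, 55 mm below the knob's top; z up; its strap reaches 39 mm towards its -y (over the blank's edge) and 27 mm to its +y.
- clamp_right: Right hold-down clamp, the same as the left one, turned half round. Origin on the bed under the knob, 55 mm below the knob's top.
- blank: Wooden blank 200 x 120 x 20 mm clamped flat on the bed. Origin at the centre of its underside, z up, x along its length.
- router: Desktop CNC router, fixed: black frame 370 mm wide (y) with an aluminium T-slot bed, bed top 60 mm above the bench, from 202 mm in front (-x) of its origin to 415 mm beyond; its x points away from the robot. Its gantry is parked at the far end: everything above the clamps' height starts 178 mm beyond the origin (the spindle) and reaches up to 237 mm, 231 mm to the +y side and 188 mm to the -y side. Origin at bench level under the bed's centre line.
- station: Grey push-button station, fixed on the bench, 210 (x) x 80 (y) x 55 mm high, to the left or right of the router. Along its x: green start button at -70 mm, white feed-hold button at -8 mm, red emergency stop on a yellow disc at +66 mm. Origin at the centre of its underside.
- start_top (a point): Centre of the top of the green start button, cap 28 mm across; 22 mm above the station's top (77 mm above the bench), standing 10 mm proud of its black collar, which is 44 mm across. z up: it is pressed straight down, and sinks with the button. A spring returns it.
- start (a joint): Green start button: 0 up, 0.006 (m) fully down; a spring resists with 1.5 N at first, 5 N fully down, where it meets a hard stop. It rises by itself.
- feed_hold (a joint): White feed-hold button, 28 mm across: 0 up, 0.006 (m) down. Not to be pressed.
- estop (a joint): Red emergency stop button, 40 mm across: 0 up (released), 0.006 (m) down. Not to be pressed.
- pendant: Black hand pendant with a screen and keys, 200 x 90 mm, top 40 mm above the bench, fixed in its holder on the other side of the router from the station. Origin at the centre of its underside.
- spare_clamp: Spare clamp standing loose on the bench beside the machine, like the two on the bed (66 x 40 mm, 55 mm high). Not one of the two clamps to point at. Origin under its knob.
- touch_puck: Loose aluminium touch-off puck with a brass top, 48 mm across, 38 mm high. Origin at the centre of its underside.
- spanner: Loose steel spanner, 130 mm long, lying flat along its x, a few mm thick, always on the robot's left beyond the station or pendant.

How it is judged:
On the way, in this order (a step that is already met when the one before it is completed fails the run):
1. the fingertips dwell just above the knob of the left clamp (horizontal distance between the grasp point and knob_left below 0.025 m and distance between the grasp point and knob_left below 0.075 m and z of the grasp point in the frame of knob_left above 0.008 m), for 1.5 s.
2. the fingertips dwell just above the knob of the right clamp (horizontal distance between the grasp point and knob_right below 0.025 m and distance between the grasp point and knob_right below 0.075 m and z of the grasp point in the frame of knob_right above 0.008 m), for 1.5 s.
3. the green start button is pressed down with the fingers (value of joint start above 0.0045 m and contact force between any of the fingers, the arm and station above 0.5 N), for 0.04 s.
At the end, for the whole second after the job is handed in: The start button is up again (under 1.5 mm down) with the hand clear of it, the grasp point at least 50 mm away; emergency stop and feed hold are up; spare clamp, puck and spanner rest within 6 mm of where they began (value of joint each of start, estop, feed_hold below 0.0015 m and distance between the grasp point and start_top above 0.05 m and distance of each of spare_clamp, touch_puck, spanner from where it was at the start of the episode below 0.006 m and linear speed of each of spare_clamp, touch_puck, spanner below 0.02 m/s); the robot touches nothing.
It fails at once if a clamp on the bed is touched (contact force between any of the fingers, the arm and clamp_left above 0.5 N or contact force between any of the fingers, the arm and clamp_right above 0.5 N).
It fails at once if the router or the blank is touched (contact force between any of the fingers, the arm and router above 1 N or contact force between any of the fingers, the arm and blank above 1 N).
It fails at once if the emergency stop or the feed hold is pressed (value of joint any of estop, feed_hold above 0.002 m).
It fails at once if the pendant is touched (contact force between any of the fingers, the arm and pendant above 1 N).
It fails at once if the spare clamp, the puck or the spanner is touched, lifted or shifted (distance of any of spare_clamp, touch_puck, spanner from where it was at the start of the episode above 0.006 m or contact force between any of the fingers, the arm and spare_clamp above 1 N or contact force between any of the fingers, the arm and touch_puck above 1 N or contact force between any of the fingers, the arm and spanner above 1 N).
It also fails if it takes over 61 s, if anything falls off the work surface, if the arm or the gripper's body presses on something with over 40 N, if the wrist force passes 120 N, or if a joint passes its speed limit or range.

## Working session

There is one attempt and no reset: what is moved stays moved. The work goes in short steps, Python scripts to look and compute and a shell command to move; the robot and the scene stay as the last step left them, time stands still between calls to the robot, and variables do not carry over. Pictures are saved under pics/ and viewed, at most 10 in all, crops included, and the job is handed in when it is done.

```bash
mkdir -p pics
python3 - <<'E'
from cell import robot
import cv2
s=robot.observe();print(s['time'],s['tool_pos'],s['tool_rot'],robot.nose_length)
for n in('top','side'):
    im=robot.read_camera(n);cv2.imwrite(f'pics/{n}0.png',im[:,:,::-1]);print(n,robot.camera_model(n))
E
```

```text
0.0 [ 0.17688088 -0.49382741  0.1980598 ] [-3.14009828e+00 -2.14467779e-04  3.43742635e-01] 0.008
top {'camera_matrix': array([[550.82325689,   0.        , 313.32661902],
       [  0.        , 550.82325689, 243.13675121],
       [  0.        ,   0.        ,   1.        ]]), 'position': array([0.49183784, 0.07911096, 1.17341795]), 'attitude': array([-3.07069030e+00, -2.51028930e-03, -1.55523526e+00])}
side {'camera_matrix': array([[520.15048316,   0.        , 323.45179968],
       [  0.        , 520.15048316, 245.64538169],
       [  0.        ,   0.        ,   1.        ]]), 'position': array([-0.04571698,  0.67153666,  0.84674367]), 'attitude': array([-2.29677269, -0.0048585 , -2.3175586 ])}
```

View pics/top0.png

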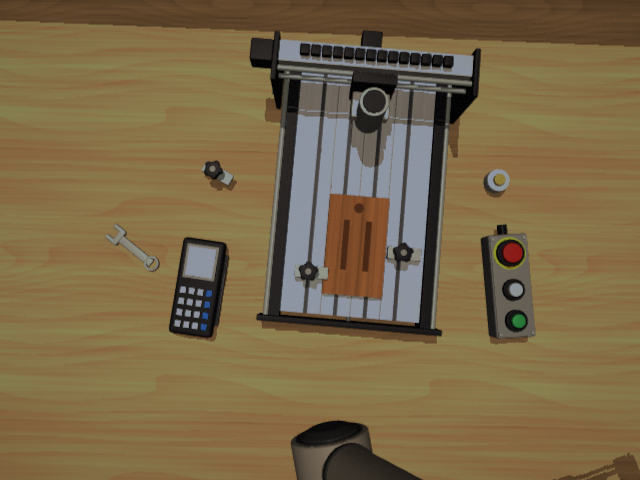

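View pics/side0.png

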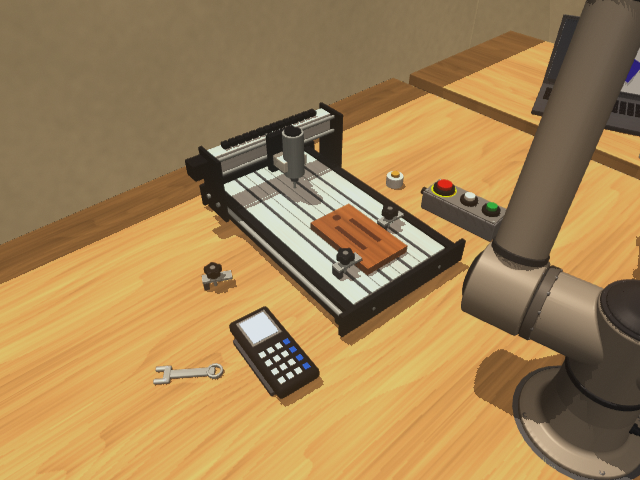

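The top view shows the left knob near (309,271), the right knob at (403,253), green at (518,321), white at (515,289) and the e-stop at (512,252). In the side view the left knob is near (345,256), the right at (390,210) and green at (491,207). I'll enlarge these and work out positions.

```bash
cat > h.py <<'E'
import numpy as np
from cell import robot
from scipy.spatial.transform import Rotation as R
def ray(n,u,v):
    m=robot.camera_model(n);d=np.linalg.inv(m['camera_matrix'])@[u,v,1]
    return np.array(m['position']),R.from_euler('xyz',m['attitude']).as_matrix()@d
def at(n,u,v,z):
    p,d=ray(n,u,v);return p+d*(z-p[2])/d[2]
E
python3 - <<'E'
from h import *
import cv2
for k,t,s,z in(('L',(309,271),(345,256),.115),('R',(403,253),(390,210),.115),('green',(518,321),(491,207),.077),('white',(515,289),(470,198),.07),('red',(512,252),(445,186),.08)):
    print(k,at('top',*t,z).round(3),at('side',*s,z).round(3))
a=cv2.imread('pics/top0.png')
c=[cv2.resize(a[v-25:v+25,u-25:u+25],(390,390),interpolation=cv2.INTER_CUBIC) for u,v in((309,271),(403,253))]
g=[cv2.resize(a[v-25:v+25,u-25:u+25],(390,390),interpolation=cv2.INTER_CUBIC) for u,v in((518,321),)]
cv2.imwrite('pics/crop.png',cv2.resize(cv2.hconcat(c+g),(798,266)))
E
```

```text
L [0.513 0.085 0.115] [0.503 0.098 0.115]
R [ 0.551 -0.095  0.115] [ 0.544 -0.088  0.115]
green [ 0.422 -0.33   0.077] [ 0.416 -0.318  0.077]
white [ 0.485 -0.327  0.07 ] [ 0.478 -0.32   0.07 ]
red [ 0.558 -0.318  0.08 ] [ 0.544 -0.303  0.08 ]
```

View pics/crop.png

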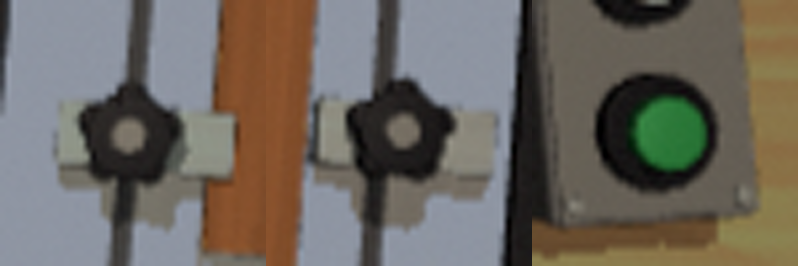

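The enlarged crops put the knob hubs at (308.1,271.2) and (403.9,252.6), and the green cap at (519.3,321.2). Next I'll work out the shifts from the start pose.

```bash
cat >> h.py <<'E'
def shift(x,y,z):
    s=robot.observe();r=R.from_euler('xyz',s['tool_rot']).as_matrix()
    print('t',round(s['time'],2),'pos',s['tool_pos'].round(4),'F',s['contact_force'].round(2),'shift',(r.T@(np.array([x,y,z])-s['tool_pos'])).round(4))
E
python3 - <<'E'
from h import *
L=at('top',308.1,271.2,.115);Rr=at('top',403.9,252.6,.115);G=at('top',519.3,321.2,.077)
print(L,Rr,G); shift(*L[:2],.199)
E
```

```text
[0.51288971 0.0868144  0.115     ] [ 0.55152583 -0.096976    0.115     ] [ 0.42141217 -0.33209755  0.077     ]
t 0.1 pos [ 0.1769 -0.4939  0.1981] F [ 0.01  0.55 -0.03] shift [ 5.121e-01 -4.335e-01 -2.000e-04]
```

```bash
python3 -m jog '[[[-1,0.026,-0.022,0,0],[-1,0.052,-0.043,0,0],[-1,0.077,-0.065,0,0],[-1,0.102,-0.086,0,0],[-1,0.128,-0.108,0,0]]]' 10
python3 -m jog '[[[-1,0.026,-0.022,0,0],[-1,0.052,-0.043,0,0],[-1,0.077,-0.065,0,0],[-1,0.102,-0.086,0,0],[-1,0.128,-0.108,0,0]]]'
python3 -m jog '[[[-1,0.026,-0.022,0,0],[-1,0.052,-0.043,0,0],[-1,0.077,-0.065,0,0],[-1,0.102,-0.086,0,0],[-1,0.128,-0.108,0,0]]]'
python3 -m jog '[[[-1,0.02,-0.017,0,0],[-1,0.04,-0.034,0,0],[-1,0.06,-0.05,0,0],[-1,0.06,-0.05,0,0],[-1,0.06,-0.05,0,0]]]'
python3 - <<'E'
from h import *
import cv2
s=robot.observe()
print(s['opening'],s['tool_rot'],robot.camera_model('wrist'))
shift(.5129,.0868,.145)
cv2.imwrite('pics/w1.png',robot.read_camera('wrist')[:,:,::-1])
E
```

```text
time: 0.52
tool_pos: [0.2614, -0.348, 0.1984]
tool_rot: [-3.141, 0.0, 0.343]
contact_force: [1.3, -0.9, 0.1]
opening: 0.0634
grip_force: 0.0
time: 0.93
tool_pos: [0.3455, -0.2031, 0.1986]
tool_rot: [-3.141, 0.0, 0.343]
contact_force: [0.1, 0.2, -1.2]
opening: 0.03
grip_force: 0.0
time: 1.35
tool_pos: [0.4296, -0.0582, 0.1985]
tool_rot: [-3.142, 0.0, 0.344]
contact_force: [1.0, -0.4, -0.4]
opening: 0.001
grip_force: 0.0
time: 1.77
tool_pos: [0.4688, 0.0083, 0.1982]
tool_rot: [-3.141, 0.001, 0.346]
contact_force: [-0.2, 0.2, 0.8]
opening: 0.0008
grip_force: 0.0
0.0008439455320767468 [-3.14130120e+00  1.17766801e-03  3.46397724e-01] {'camera_matrix': array([[335.25490728,   0.        , 320.57993304],
       [  0.        , 335.25490728, 237.19362184],
       [  0.        ,   0.        ,   1.        ]]), 'mount': array([[-1.56736172e-04, -9.67818958e-01, -2.51647453e-01,
         6.71550400e-02],
       [ 9.99999923e-01, -2.42081876e-04,  3.08190160e-04,
         6.03617674e-04],
       [-3.59191567e-04, -2.51647386e-01,  9.67818921e-01,
        -1.85330346e-01],
       [ 0.00000000e+00,  0.00000000e+00,  0.00000000e+00,
         1.00000000e+00]])}
t 1.77 pos [0.4688 0.0083 0.1982] F [-0.17  0.22  0.85] shift [ 0.0681 -0.0588  0.0531]
```

View pics/w1.png

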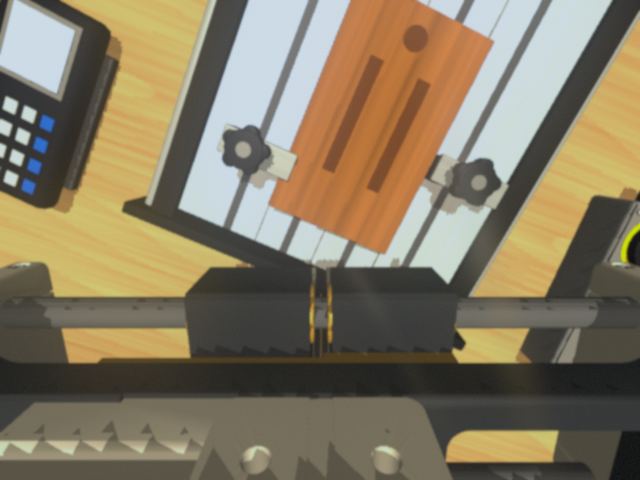

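The wrist view shows the left knob's hub at (243,149) and the right one's at (479,183). I'll check both against the top camera result.

```bash
cat >> h.py <<'E'
def wat(u,v,z):
    s=robot.observe();m=robot.camera_model('wrist');M=m['mount'];r=R.from_euler('xyz',s['tool_rot']).as_matrix()
    d=r@M[:3,:3]@np.linalg.inv(m['camera_matrix'])@[u,v,1];p=s['tool_pos']+r@M[:3,3]
    return p+d*(z-p[2])/d[2]
E
python3 - <<'E'
from h import *
print(wat(243,149,.115),wat(479,183,.115)); shift(.513,.087,.144)
E
```

```text
[0.5121976  0.08637937 0.115     ] [ 0.55047555 -0.09740664  0.115     ]
t 1.82 pos [0.4685 0.0075 0.1982] F [-0.59 -1.21 -0.15] shift [ 0.0689 -0.0597  0.0542]
```

Both cameras agree to about 1 mm. I'll move over the left knob, descend and dwell.

```bash
python3 -m jog '[[[-1,0.023,-0.02,0,0],[-1,0.046,-0.04,0,0],[-1,0.068,-0.059,0,0],[-1,0.068,-0.059,0.027,0],[-1,0.068,-0.059,0.053,0]]]'
for i in 1 2 3 4 5 6; do python3 -m jog '[[[-1,0,0,0,0],[-1,0,0,0,0],[-1,0,0,0,0],[-1,0,0,0,0],[-1,0,0,0,0]]]' | head -2; done
python3 - <<'E'
from h import *
shift(.551,-.097,.144)
E
```

```text
time: 2.23
tool_pos: [0.5142, 0.0859, 0.1459]
tool_rot: [3.14, -0.003, 0.345]
contact_force: [0.2, 0.3, -0.7]
opening: -0.0002
grip_force: 0.0
time: 2.65
tool_pos: [0.5139, 0.0855, 0.1473]
time: 3.07
tool_pos: [0.5131, 0.086, 0.1458]
time: 3.48
tool_pos: [0.5131, 0.086, 0.1456]
time: 3.9
tool_pos: [0.5131, 0.0859, 0.1457]
time: 4.32
tool_pos: [0.5131, 0.0859, 0.1457]
time: 4.73
tool_pos: [0.5131, 0.086, 0.1457]
t 4.73 pos [0.5131 0.086  0.1457] F [-0.04  0.73  0.06] shift [-0.026   0.185   0.0017]
```

```bash
python3 -m jog '[[[-1,0,0,-0.03,0],[-1,-0.006,0.037,-0.04,0],[-1,-0.011,0.074,-0.04,0],[-1,-0.016,0.111,-0.04,0],[-1,-0.02,0.145,-0.04,0]]]'
python3 -m jog '[[[-1,-0.003,0.02,0,0],[-1,-0.006,0.04,0,0],[-1,-0.006,0.04,0.02,0],[-1,-0.006,0.04,0.04,0],[-1,-0.006,0.04,0.041,0]]]'
for i in 1 2 3 4 5 6; do python3 -m jog '[[[-1,0,0,0,0],[-1,0,0,0,0],[-1,0,0,0,0],[-1,0,0,0,0],[-1,0,0,0,0]]]' | head -2; done
python3 - <<'E'
from h import *
shift(.421,-.332,.144)
E
```

```text
time: 5.15
tool_pos: [0.5434, -0.0591, 0.1862]
tool_rot: [3.141, -0.001, 0.344]
contact_force: [1.1, 0.9, -0.4]
opening: 0.0005
grip_force: 0.0
time: 5.57
tool_pos: [0.5488, -0.0969, 0.1412]
tool_rot: [-3.138, 0.005, 0.343]
contact_force: [-1.0, -0.1, -0.4]
opening: 0.0001
grip_force: 0.0
time: 5.98
tool_pos: [0.5514, -0.0969, 0.1457]
time: 6.4
tool_pos: [0.5509, -0.097, 0.1447]
time: 6.82
tool_pos: [0.551, -0.097, 0.1447]
time: 7.23
tool_pos: [0.551, -0.097, 0.1447]
time: 7.65
tool_pos: [0.551, -0.097, 0.1447]
time: 8.07
tool_pos: [0.5509, -0.097, 0.1447]
t 8.07 pos [ 0.5509 -0.097   0.1447] F [ 0.66  0.01 -0.18] shift [-0.2015  0.1775  0.0007]
```

```bash
python3 -m jog '[[[-1,0,0,-0.03,0],[-1,0,0,-0.055,0],[-1,-0.03,0.02,-0.055,0],[-1,-0.06,0.04,-0.055,0],[-1,-0.09,0.06,-0.055,0]]]' | head -2
python3 -m jog '[[[-1,-0.03,0.02,0,0],[-1,-0.06,0.04,0,0],[-1,-0.09,0.06,0,0],[-1,-0.12,0.08,0,0],[-1,-0.15,0.1,0,0]]]' | head -2
python3 -m jog '[[[-1,-0.02,0.018,0,0],[-1,-0.02,0.018,0,0],[-1,-0.02,0.018,0,0],[-1,-0.02,0.018,0,0],[-1,-0.02,0.018,0,0]]]' | head -2
python3 - <<'E'
from h import *
import cv2
s=robot.observe();print(s['tool_pos'])
cv2.imwrite('pics/w2.png',robot.read_camera('wrist')[:,:,::-1])
E
```

```text
time: 8.48
tool_pos: [0.4859, -0.1844, 0.2002]
time: 8.9
tool_pos: [0.3777, -0.3297, 0.2]
time: 9.32
tool_pos: [0.3667, -0.3513, 0.1997]
[ 0.36670967 -0.35127408  0.19972922]
```

View pics/w2.png

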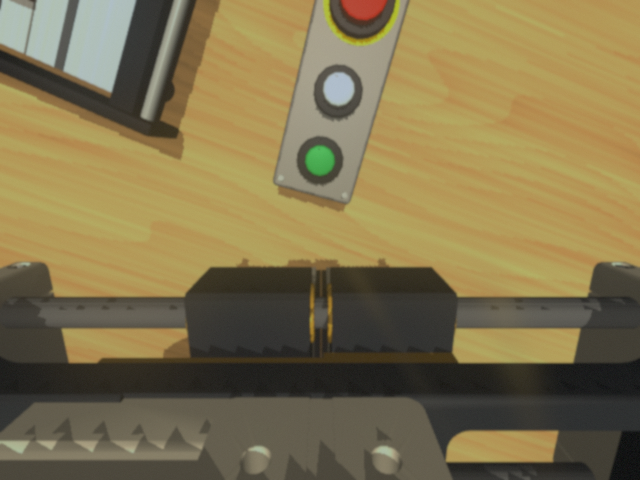

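The wrist view shows the green cap centred at (320,160), with white at (339,89) and the e-stop at the top, near (362,5).

Run:
```python
from h import *
g=wat(320,160,.077);print(g); shift(*g[:2],.095)
```

```text
[ 0.42194304 -0.33155032  0.077     ]
t 9.37 pos [ 0.3668 -0.3512  0.1998] F [ 0.15 -0.24 -0.23] shift [0.0585 0.0002 0.1048]
```

```bash
python3 -m jog '[[[-1,0.03,0,0,0],[-1,0.0585,0,0,0],[-1,0.0585,0,0.035,0],[-1,0.0585,0,0.07,0],[-1,0.0585,0,0.095,0]]]' | head -2
python3 -m jog '[[[-1,0,0,0,0],[-1,0,0,0,0],[-1,0,0,0,0],[-1,0,0,0,0],[-1,0,0,0,0]]]'
python3 - <<'E'
from h import *
shift(.4217,-.3318,.079)
E
```

```text
time: 9.78
tool_pos: [0.4217, -0.3303, 0.1025]
time: 10.2
tool_pos: [0.4221, -0.3333, 0.1066]
tool_rot: [3.138, -0.001, 0.344]
contact_force: [-0.4, -0.3, -0.7]
opening: 0.0006
grip_force: 0.0
t 10.2 pos [ 0.4221 -0.3333  0.1066] F [-0.38 -0.33 -0.72] shift [ 0.0001 -0.0016  0.0276]
```

```bash
python3 -m jog '[[[-1,0,0,0.008,0],[-1,0,0,0.015,0],[-1,0,0,0.018,0],[-1,0,0,0.02,0],[-1,0,0,0.022,0]]]' | head -4
python3 -m jog '[[[-1,0,0,0.001,0],[-1,0,0,0.002,0],[-1,0,0,0.003,0],[-1,0,0,0.004,0],[-1,0,0,0.004,0]]]' | head -4
```

```text
time: 10.62
tool_pos: [0.4211, -0.3324, 0.0823]
tool_rot: [-3.141, 0.0, 0.344]
contact_force: [0.3, 0.4, 0.6]
time: 11.03
tool_pos: [0.4212, -0.3325, 0.0786]
tool_rot: [-3.142, 0.0, 0.344]
contact_force: [-0.1, 0.1, -0.2]
```

The height says the button should be fully down, but no force shows. I'll look before pushing further.

Run:
```python
from h import *
import cv2
s=robot.observe();print(s['tool_pos'],s['contact_force'],s['joint_efforts'])
a=robot.read_camera('side')[150:270,400:560,::-1];b=robot.read_camera('top')[270:390,450:610,::-1]
cv2.imwrite('pics/p.png',cv2.resize(cv2.hconcat([a,b]),(800,300),interpolation=cv2.INTER_CUBIC))
```

```text
[ 0.42122366 -0.33245224  0.07860793] [-0.11189918  0.13643249 -0.19960624] [-6.16378267e-03 -4.67092037e+01 -2.06273657e+01  7.56151602e-02
 -4.31577000e-02  4.02724063e-04]
```

View pics/p.png

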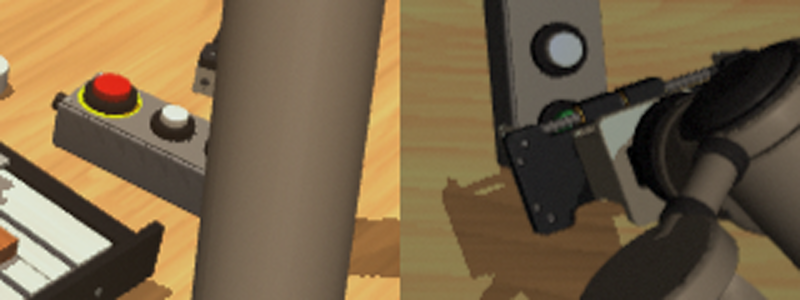

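The arm hides the button in the side view. From the top, a sliver of green shows right beside the gripper, so the lateral position looks right. I'll go down in small steps and watch the force.

```bash
python3 -m jog '[[[-1,0,0,0.0005,0],[-1,0,0,0.001,0],[-1,0,0,0.001,0],[-1,0,0,0.001,0],[-1,0,0,0.001,0]]]' | grep -E 'pos|contact'
python3 -m jog '[[[-1,0,0,0.0005,0],[-1,0,0,0.001,0],[-1,0,0,0.001,0],[-1,0,0,0.001,0],[-1,0,0,0.001,0]]]' | grep -E 'pos|contact'
```

```text
tool_pos: [0.4213, -0.3325, 0.0777]
contact_force: [-0.3, -0.4, -0.4]
tool_pos: [0.4212, -0.3325, 0.0767]
contact_force: [0.3, 1.1, 0.4]
```

```bash
python3 -m jog '[[[-1,0,0,0.0005,0],[-1,0,0,0.001,0],[-1,0,0,0.001,0],[-1,0,0,0.001,0],[-1,0,0,0.001,0]]]' | grep -E 'pos|contact'
python3 -m jog '[[[-1,0,0,0.0005,0],[-1,0,0,0.001,0],[-1,0,0,0.001,0],[-1,0,0,0.001,0],[-1,0,0,0.001,0]]]' | grep -E 'pos|contact'
python3 - <<'E'
from h import *
import cv2
b=robot.read_camera('wrist')[200:440,160:480,::-1]
cv2.imwrite('pics/p2.png',cv2.resize(b,(800,600),interpolation=cv2.INTER_CUBIC))
E
```

```text
tool_pos: [0.4213, -0.3325, 0.0757]
contact_force: [-0.5, 0.1, -0.2]
tool_pos: [0.4212, -0.3325, 0.0747]
contact_force: [-0.6, 0.4, 0.1]
```

View pics/p2.png

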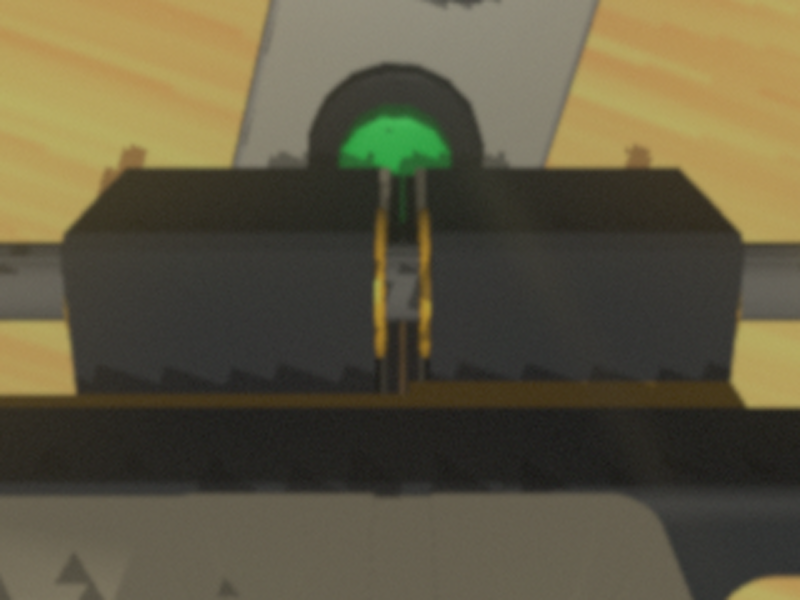

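The closed fingers sit laterally centred on the cap, and its far half is visible. The cap's far edge is at about (318,245) and the collar's at (318,225). From these I can work out the actual heights.

Run:
```python
from h import *
s=robot.observe();ax=R.from_euler('xyz',s['tool_rot']).as_matrix()[:,0]
G=np.array([.4217,-.332])
for z in (.060,.064,.067,.071,.077):
    for n,p in(('cap',(318,245)),('collar',(318,225))):
        q=wat(*p,z); print(z,n,'fwd of G',((q[:2]-G)@ax[:2]).round(4),end=' ')
    print()
```

```text
0.06 cap fwd of G 0.0096 0.06 collar fwd of G 0.0223 
0.064 cap fwd of G 0.0107 0.064 collar fwd of G 0.0231 
0.067 cap fwd of G 0.0115 0.067 collar fwd of G 0.0238 
0.071 cap fwd of G 0.0127 0.071 collar fwd of G 0.0247 
0.077 cap fwd of G 0.0144 0.077 collar fwd of G 0.026
```

Run:
```python
from h import *
s=robot.observe();T=s['tool_pos'];r=R.from_euler('xyz',s['tool_rot']).as_matrix()
for z in (-.03,-.02,-.01,0,.008,.015):
    q=r.T@(wat(320,267,T[2]-z)-T); print('tool z',z,'x',q[0].round(4))
print(s['tool_pos'],s['tool_rot'],s['qpos'].round(4),s['contact_force'],s['grip_force'],s['opening'])
```

```text
tool z -0.03 x 0.0117
tool z -0.02 x 0.0081
tool z -0.01 x 0.0045
tool z 0 x 0.001
tool z 0.008 x -0.0019
tool z 0.015 x -0.0044
[ 0.42127191 -0.33252453  0.07473655] [ 3.14143997e+00 -3.28325271e-05  3.43786815e-01] [-0.811   0.4937  1.6601 -0.      0.9876  0.416 ] [-0.14994903 -0.23527627  0.26915389] 0.0 0.0004653408183056584
```

The tips are hidden behind the finger carriers, and the cap still looks up. The arm tracks freely with no force, so I'll keep going down in small steps with force checks.

```bash
python3 -m jog '[[[-1,0,0,0.0005,0],[-1,0,0,0.001,0],[-1,0,0,0.001,0],[-1,0,0,0.001,0],[-1,0,0,0.001,0]]]' | grep -E 'pos|contact'
python3 -m jog '[[[-1,0,0,0.0005,0],[-1,0,0,0.001,0],[-1,0,0,0.001,0],[-1,0,0,0.001,0],[-1,0,0,0.001,0]]]' | grep -E 'pos|contact'
python3 -m jog '[[[-1,0,0,0.0005,0],[-1,0,0,0.001,0],[-1,0,0,0.001,0],[-1,0,0,0.001,0],[-1,0,0,0.001,0]]]' | grep -E 'pos|contact'
```

```text
tool_pos: [0.4212, -0.3325, 0.0737]
contact_force: [-0.9, -0.1, 0.1]
tool_pos: [0.4212, -0.3325, 0.0727]
contact_force: [-0.4, -0.3, 0.1]
tool_pos: [0.4212, -0.3325, 0.0717]
contact_force: [-0.3, -0.4, 1.4]
```

Force is starting to show at 0.0717 (+1.4 N upward, matching the spring's preload). I'll continue through the 6 mm travel.

```bash
python3 -m jog '[[[-1,0,0,0.0005,0],[-1,0,0,0.001,0],[-1,0,0,0.0015,0],[-1,0,0,0.0015,0],[-1,0,0,0.0015,0]]]' | grep -E 'pos|contact'
python3 -m jog '[[[-1,0,0,0.0005,0],[-1,0,0,0.001,0],[-1,0,0,0.0015,0],[-1,0,0,0.0015,0],[-1,0,0,0.0015,0]]]' | grep -E 'pos|contact'
python3 -m jog '[[[-1,0,0,0.0005,0],[-1,0,0,0.001,0],[-1,0,0,0.001,0],[-1,0,0,0.001,0],[-1,0,0,0.001,0]]]' | grep -E 'pos|contact'
```

```text
tool_pos: [0.4212, -0.3325, 0.0702]
contact_force: [-0.2, -0.5, 0.6]
tool_pos: [0.4212, -0.3325, 0.0687]
contact_force: [-0.4, -0.3, 0.7]
tool_pos: [0.4212, -0.3325, 0.0677]
contact_force: [-0.6, 0.4, 0.6]
```

```bash
cat >> h.py <<'E'
def avg(n=10):
    f=[]
    for i in range(n): robot.read_camera('top'); f.append(robot.observe()['contact_force'])
    s=robot.observe();print('avg',np.mean(f,0).round(2),'t',s['time'],'z',s['tool_pos'][2],'eff',s['joint_efforts'].round(2))
E
python3 -c 'from h import *;avg()'
python3 -m jog '[[[-1,0,0,0.0005,0],[-1,0,0,0.001,0],[-1,0,0,0.0015,0],[-1,0,0,0.002,0],[-1,0,0,0.002,0]]]' | grep -E 'pos|contact'
python3 -c 'from h import *;avg()'
```

```text
avg [-0.28  0.29  0.66] t 15.85 z 0.067741443804286 eff [ -0.   -46.94 -20.12   0.07   0.     0.  ]
tool_pos: [0.4212, -0.3324, 0.0656]
contact_force: [-0.5, -0.2, 0.2]
avg [0.09 0.03 0.04] t 16.7667 z 0.06574152230538162 eff [ -0.   -46.99 -20.03   0.07   0.    -0.  ]
```

There's still no contact at 0.0657, so some height or lateral assumption is wrong. I'll triangulate the green cap from the saved top, side and wrist pictures, leaving height free.

Run:
```python
from h import *
import cv2
def cen(f,lo,hi,box):
    a=cv2.imread(f);x0,x1,y0,y1=box;h=cv2.cvtColor(a[y0:y1,x0:x1],cv2.COLOR_BGR2HSV)
    m=cv2.inRange(h,np.array(lo),np.array(hi));v,u=np.nonzero(m);return u.mean()+x0,v.mean()+y0,len(u),(u.min()+x0,u.max()+x0,v.min()+y0,v.max()+y0)
g=((50,120,60),(80,255,255))
t=cen('pics/top0.png',*g,(490,550,295,350));s=cen('pics/side0.png',*g,(470,520,190,230));w=cen('pics/w2.png',*g,(290,350,130,190))
print(t,s,w)
m=robot.camera_model('wrist');M=m['mount'];r=R.from_euler('xyz',[3.1414,0,.344]).as_matrix()
T=np.array([.36671,-.35127,.19973])
def tri(rays):
    A=0;b=0
    for p,d in rays:
        d=d/np.linalg.norm(d);P=np.eye(3)-np.outer(d,d);A=A+P;b=b+P@p
    X=np.linalg.solve(A,b);return X,[np.linalg.norm((np.eye(3)-np.outer(d,d)/(d@d))@(X-p)).round(4) for p,d in rays]
rt=ray('top',*t[:2]);rs=ray('side',*s[:2]);rw=(T+r@M[:3,3],r@M[:3,:3]@np.linalg.inv(m['camera_matrix'])@[w[0],w[1],1])
print('ts',tri([rt,rs]));print('tw',tri([rt,rw]));print('sw',tri([rs,rw]));print('all',tri([rt,rs,rw]))
```

```text
(np.float64(518.5686274509804), np.float64(320.52941176470586), 153, (np.int64(512), np.int64(525), np.int64(314), np.int64(327))) (np.float64(491.5121951219512), np.float64(206.2439024390244), 82, (np.int64(486), np.int64(497), np.int64(202), np.int64(210))) (np.float64(319.4684813753582), np.float64(160.24498567335243), 698, (np.int64(305), np.int64(334), np.int64(146), np.int64(175)))
ts (array([ 0.42247668, -0.3337841 ,  0.06788467]), [np.float64(0.0004), np.float64(0.0004)])
tw (array([ 0.42200278, -0.33143672,  0.07480448]), [np.float64(0.0006), np.float64(0.0006)])
sw (array([ 0.42150963, -0.33131355,  0.06958639]), [np.float64(0.0002), np.float64(0.0002)])
all (array([ 0.42184959, -0.33216979,  0.06953967]), [np.float64(0.0013), np.float64(0.0006), np.float64(0.0009)])
```

The cap's position is confirmed at (0.422, -0.332), with its top around 0.07–0.077. So the tips must be higher than nominal. The surroundings are clear, so I'll descend further in small steps.

```bash
python3 -m jog '[[[-1,0,0,0.0005,0],[-1,0,0,0.001,0],[-1,0,0,0.0015,0],[-1,0,0,0.002,0],[-1,0,0,0.002,0]]]' | grep -E 'pos|contact'
python3 -c 'from h import *;avg(5)'
python3 -m jog '[[[-1,0,0,0.0005,0],[-1,0,0,0.001,0],[-1,0,0,0.0015,0],[-1,0,0,0.002,0],[-1,0,0,0.002,0]]]' | grep -E 'pos|contact'
python3 - <<'E'
from h import *
avg(5)
import cv2
b=robot.read_camera('wrist')[200:440,160:480,::-1]
cv2.imwrite('pics/p3.png',cv2.resize(b,(800,600),interpolation=cv2.INTER_CUBIC))
E
```

```text
tool_pos: [0.4212, -0.3324, 0.0636]
contact_force: [-0.8, 0.2, -0.2]
avg [ 0.32 -0.33 -0.21] t 17.4333 z 0.06374110789679444 eff [ -0.   -47.02 -19.94   0.07   0.    -0.  ]
tool_pos: [0.4212, -0.3324, 0.0616]
contact_force: [-0.5, 0.8, 1.2]
avg [ 0.16  0.01 -0.57] t 18.1 z 0.06174772423088567 eff [ -0.   -47.07 -19.86   0.07   0.    -0.  ]
```

View pics/p3.png

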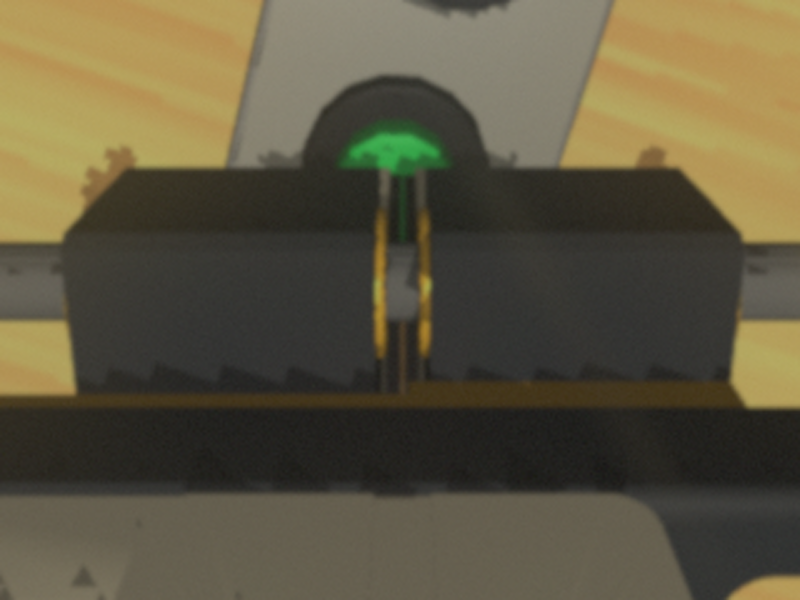

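The cap's far edge is now at full-frame (318,252) and the collar's at (318,230). Comparing the two views shows whether the cap has sunk.

Run:
```python
from h import *
s=robot.observe();ax=R.from_euler('xyz',s['tool_rot']).as_matrix()[:,0]
G=np.array([.4217,-.332])
for z in (.055,.06,.064,.067,.071,.077):
    for n,p in(('cap',(318,252)),('collar',(318,230))):
        q=wat(*p,z); print(z,n,((q[:2]-G)@ax[:2]).round(4),end=' ')
    print()
m=robot.camera_model('wrist');M=m['mount']
# where nominal tip/pads would appear
for P in([.0095,0,.008],[-.0095,0,.008],[.0095,0,-.011],[.0095,.019,.008]):
    c=M[:3,:3].T@(np.array(P)-M[:3,3]);u=m['camera_matrix']@c;print(P,(u/u[2])[:2].round(1),'depth',c[2].round(3))
```

```text
0.055 cap 0.0074 0.055 collar 0.021 
0.06 cap 0.009 0.06 collar 0.0222 
0.064 cap 0.0102 0.064 collar 0.0231 
0.067 cap 0.0111 0.067 collar 0.0238 
0.071 cap 0.0124 0.071 collar 0.0248 
0.077 cap 0.0142 0.077 collar 0.0262 
[0.0095, 0, 0.008] [319.5 249.1] depth 0.202
[-0.0095, 0, 0.008] [319.5 278.7] depth 0.206
[0.0095, 0, -0.011] [319.4 259. ] depth 0.183
[0.0095, 0.019, 0.008] [351.1 249.1] depth 0.202
```

By the nominal geometry the tip should show at row 249, but the cap is visible there and still up. So the fingers end higher than stated, and the force is consistently zero. White is 60 mm ahead of the tool, beyond the body's 37 mm half-width, so it's safe to keep going down in checked steps.

```bash
python3 -m jog '[[[-1,0,0,0.001,0],[-1,0,0,0.002,0],[-1,0,0,0.002,0]]]' | grep -E 'pos|contact'
python3 -m jog '[[[-1,0,0,0.001,0],[-1,0,0,0.002,0],[-1,0,0,0.002,0]]]' | grep -E 'pos|contact'
python3 -c 'from h import *;avg(5)'
```

```text
tool_pos: [0.4211, -0.3324, 0.0595]
contact_force: [0.4, 0.5, 0.1]
tool_pos: [0.4211, -0.3324, 0.0575]
contact_force: [0.3, -0.9, -1.0]
avg [ 0.03 -0.01 -0.21] t 18.9 z 0.0577658316175582 eff [ -0.   -47.15 -19.68   0.07   0.    -0.  ]
```

```bash
python3 -m jog '[[[-1,0,0,0.001,0],[-1,0,0,0.002,0],[-1,0,0,0.002,0]]]' | grep -E 'pos|contact'
python3 -m jog '[[[-1,0,0,0.001,0],[-1,0,0,0.002,0],[-1,0,0,0.002,0]]]' | grep -E 'pos|contact'
python3 -c 'from h import *;avg(5)'
```

```text
tool_pos: [0.4211, -0.3324, 0.0555]
contact_force: [0.1, 0.0, 0.0]
tool_pos: [0.4212, -0.3324, 0.0535]
contact_force: [0.8, -0.4, -0.5]
avg [ 0.05 -0.23  0.1 ] t 19.65 z 0.053770614286076476 eff [  0.   -47.25 -19.51   0.07   0.    -0.  ]
```

The tip's front edge at row 267 with a 9.5 mm half-width puts the actual tips about 24 mm behind the TCP. That means contact should come at a TCP height of about 0.052, so I'll continue in small steps.

```bash
python3 -m jog '[[[-1,0,0,0.001,0],[-1,0,0,0.002,0],[-1,0,0,0.002,0]]]' | grep -E 'pos|contact'
python3 -c 'from h import *;avg(4)'
python3 -m jog '[[[-1,0,0,0.001,0],[-1,0,0,0.002,0],[-1,0,0,0.002,0]]]' | grep -E 'pos|contact'
python3 -c 'from h import *;avg(4)'
python3 -m jog '[[[-1,0,0,0.001,0],[-1,0,0,0.002,0],[-1,0,0,0.002,0]]]' | grep -E 'pos|contact'
python3 -c 'from h import *;avg(4)'
```

```text
tool_pos: [0.4212, -0.3324, 0.0515]
contact_force: [-0.6, -0.3, -0.1]
avg [-0.25  0.22 -0.14] t 20.1 z 0.05173017848788147 eff [ -0.   -47.29 -19.42   0.07   0.    -0.  ]
tool_pos: [0.4211, -0.3324, 0.0495]
contact_force: [0.4, 0.3, 0.2]
avg [-0.09 -0.48  0.08] t 20.55 z 0.0497375928753592 eff [ -0.   -47.34 -19.33   0.07   0.    -0.  ]
tool_pos: [0.4214, -0.3326, 0.0478]
contact_force: [0.1, 0.4, 1.8]
avg [ 0.11 -0.06  2.19] t 21.0 z 0.04788311340533711 eff [-2.000e-02 -4.628e+01 -1.870e+01  6.000e-02 -1.000e-02  0.000e+00]
```

There's solid contact at a TCP height of 0.048 (2.2 N, and the joint efforts shift). So the real tips are about 28 mm behind the TCP, not 8 mm ahead of it. That means my dwells held the fingertips about 59 mm above the knobs. That isn't a finger's breadth, and it may not have counted.

The button isn't fully pressed yet, so I'll retract and redo both dwells at a TCP height of about 0.114, putting the tips about 27 mm above the knobs. Then I'll press.

```bash
python3 -m jog '[[[-1,0,0,-0.02,0],[-1,0,0,-0.045,0],[-1,0,0,-0.07,0],[-1,0,0,-0.095,0],[-1,0,0,-0.11,0]]]' | head -2
python3 -m jog '[[[-1,0.017,-0.027,0,0],[-1,0.034,-0.054,0,0],[-1,0.051,-0.081,0,0],[-1,0.068,-0.108,0,0],[-1,0.085,-0.136,0,0]]]' | head -2
python3 -m jog '[[[-1,0.017,-0.027,0,0],[-1,0.034,-0.054,0,0],[-1,0.051,-0.081,0,0],[-1,0.068,-0.108,0,0],[-1,0.085,-0.136,0,0]]]' | head -2
python3 -m jog '[[[-1,0.017,-0.027,0,0],[-1,0.034,-0.054,0,0],[-1,0.0575,-0.092,0,0],[-1,0.0575,-0.092,0,0],[-1,0.0575,-0.092,0,0]]]' | head -2
python3 - <<'E'
from h import *
import cv2
shift(.513,.087,.114)
a=robot.read_camera('side')[130:310,250:490,::-1]
cv2.imwrite('pics/s2.png',cv2.resize(a,(800,600),interpolation=cv2.INTER_CUBIC))
E
```

```text
time: 21.42
tool_pos: [0.4218, -0.333, 0.1602]
time: 21.83
tool_pos: [0.4554, -0.1745, 0.1576]
time: 22.25
tool_pos: [0.4895, -0.0176, 0.1576]
time: 22.67
tool_pos: [0.5125, 0.089, 0.1573]
t 22.67 pos [0.5125 0.089  0.1573] F [-0.63 -1.22 -0.23] shift [-0.0002  0.002   0.0433]
```

View pics/s2.png

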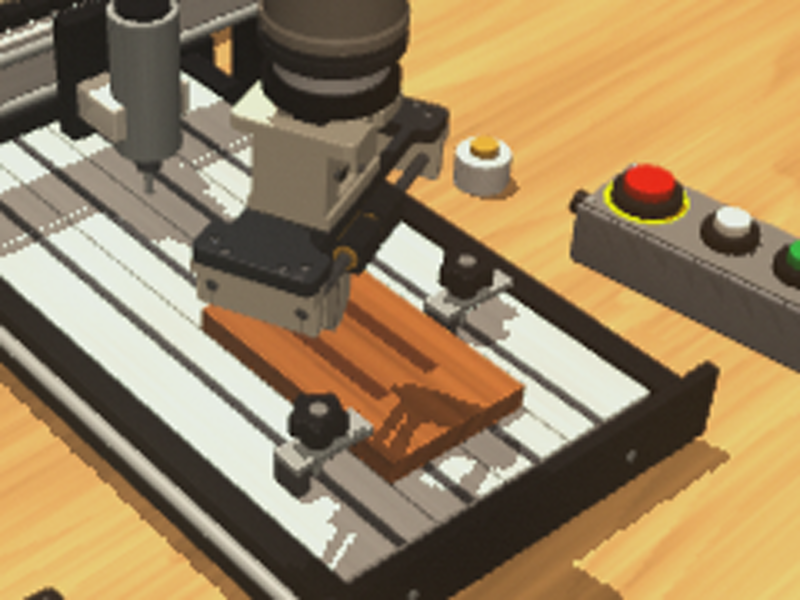

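The side view shows the gripper above and behind the left knob (crop (318,405)) with no long fingers visible under it. I'll project the tool axis into this picture to see what ends where.

Run:
```python
from h import *
s=robot.observe();T=s['tool_pos'];r=R.from_euler('xyz',s['tool_rot']).as_matrix()
m=robot.camera_model('side');C=R.from_euler('xyz',m['attitude']).as_matrix()
def px(P):
    c=C.T@(P-m['position']);u=m['camera_matrix']@c;u=u[:2]/u[2];return ((u-[250,130])*800/240).round(0)
for P in([0,0,.008],[0,0,-.0285],[0,0,-.058],[0,-.095,-.058],[0,.095,-.058],[0,-.095,-.0285],[.037,0,-.058],[-.037,-.095,-.058],[.037,-.095,-.058]): print(P,px(T+r@np.array(P)))
print('knob',px(np.array([.513,.087,.115])),px(np.array([.551,-.097,.115])),px(np.array([.4217,-.332,.077])))
avg(3)
```

```text
[0, 0, 0.008] [320. 363.]
[0, 0, -0.0285] [322. 318.]
[0, 0, -0.058] [324. 279.]
[0, -0.095, -0.058] [250. 373.]
[0, 0.095, -0.058] [389. 196.]
[0, -0.095, -0.0285] [250. 412.]
[0.037, 0, -0.058] [268. 261.]
[-0.037, -0.095, -0.058] [310. 393.]
[0.037, -0.095, -0.058] [191. 353.]
knob [318. 404.] [468. 257.] [808. 246.]
avg [-0.28 -0.36 -0.25] t 22.8667 z 0.15758803785358172 eff [ 6.400e-01 -4.327e+01 -2.327e+01  9.000e-02 -6.000e-02 -1.000e-02]
```

The calibration holds, since the projected knobs match the picture. The gripper's lowest visible point at (325,325) matches tool z = -0.028, so the true tips are there, as the contact showed. I'll go down to 0.114 and dwell.

```bash
python3 -m jog '[[[-1,0,0.002,0.02,0],[-1,0,0.002,0.035,0],[-1,0,0.002,0.043,0],[-1,0,0.002,0.043,0],[-1,0,0.002,0.043,0]]]' | grep -E 'pos|contact'
for i in 1 2 3 4 5 6; do python3 -m jog '[[[-1,0,0,0,0],[-1,0,0,0,0],[-1,0,0,0,0],[-1,0,0,0,0],[-1,0,0,0,0]]]' | head -2; done
python3 -c 'from h import *;shift(.551,-.097,.114)'
```

```text
tool_pos: [0.5134, 0.0842, 0.1148]
contact_force: [0.5, -0.1, -0.7]
time: 23.7
tool_pos: [0.5136, 0.0851, 0.1151]
time: 24.12
tool_pos: [0.5134, 0.085, 0.1147]
time: 24.53
tool_pos: [0.5134, 0.085, 0.1147]
time: 24.95
tool_pos: [0.5134, 0.085, 0.1147]
time: 25.37
tool_pos: [0.5134, 0.085, 0.1147]
time: 25.78
tool_pos: [0.5134, 0.085, 0.1147]
t 25.78 pos [0.5134 0.085  0.1147] F [ 0.18 -0.31 -0.18] shift [-0.0259  0.184   0.0007]
```

Now the right knob, by the same up, over and down path.

```bash
python3 -m jog '[[[-1,0,0,-0.03,0],[-1,-0.006,0.037,-0.04,0],[-1,-0.011,0.074,-0.04,0],[-1,-0.016,0.111,-0.04,0],[-1,-0.02,0.145,-0.04,0]]]' | head -2
python3 -m jog '[[[-1,-0.003,0.02,0,0],[-1,-0.006,0.039,0,0],[-1,-0.006,0.039,0.015,0],[-1,-0.006,0.039,0.03,0],[-1,-0.006,0.039,0.04,0]]]' | grep -E 'pos|contact'
for i in 1 2 3 4 5 6; do python3 -m jog '[[[-1,0,0,0,0],[-1,0,0,0,0],[-1,0,0,0,0],[-1,0,0,0,0],[-1,0,0,0,0]]]' | head -2; done
python3 -c 'from h import *;shift(.4217,-.332,.114)'
```

```text
time: 26.2
tool_pos: [0.5438, -0.06, 0.1552]
tool_pos: [0.5504, -0.0974, 0.1134]
contact_force: [-0.0, -0.9, -0.8]
time: 27.03
tool_pos: [0.5514, -0.0969, 0.1156]
time: 27.45
tool_pos: [0.5509, -0.097, 0.1147]
time: 27.87
tool_pos: [0.5509, -0.097, 0.1147]
time: 28.28
tool_pos: [0.5509, -0.097, 0.1147]
time: 28.7
tool_pos: [0.551, -0.097, 0.1147]
time: 29.12
tool_pos: [0.5509, -0.097, 0.1147]
t 29.12 pos [ 0.5509 -0.097   0.1147] F [ 0.01 -0.19 -0.65] shift [-0.2009  0.1777  0.0007]
```

```bash
python3 -m jog '[[[-1,0,0,-0.03,0],[-1,0,0,-0.045,0],[-1,-0.02,0.018,-0.045,0],[-1,-0.045,0.04,-0.045,0],[-1,-0.07,0.062,-0.045,0]]]' | head -2
python3 -m jog '[[[-1,-0.025,0.022,0,0],[-1,-0.05,0.044,0,0],[-1,-0.075,0.066,0,0],[-1,-0.1,0.088,0,0],[-1,-0.131,0.1157,0,0]]]' | head -2
python3 -m jog '[[[-1,0,0,0.025,0],[-1,0,0,0.05,0],[-1,0,0,0.075,0],[-1,0,0,0.095,0],[-1,0,0,0.095,0]]]' | head -2
python3 -m jog '[[[-1,0,0,0,0],[-1,0,0,0,0],[-1,0,0,0,0]]]' | head -4
python3 -c 'from h import *;shift(.4217,-.332,.048)'
```

```text
time: 29.53
tool_pos: [0.5057, -0.1794, 0.1601]
time: 29.95
tool_pos: [0.421, -0.3325, 0.1599]
time: 30.37
tool_pos: [0.4195, -0.3302, 0.061]
time: 30.62
tool_pos: [0.4225, -0.3328, 0.0664]
tool_rot: [3.139, -0.001, 0.344]
contact_force: [0.5, 0.0, 0.4]
t 30.62 pos [ 0.4225 -0.3328  0.0664] F [0.49 0.03 0.37] shift [-0.0005 -0.0011  0.0184]
```

```bash
python3 -m jog '[[[-1,0,0,0.007,0],[-1,0,0,0.012,0],[-1,0,0,0.015,0],[-1,0,0,0.017,0],[-1,0,0,0.017,0]]]' | grep -E 'pos|contact'
python3 -m jog '[[[-1,0,0,0.0005,0],[-1,0,0,0.001,0],[-1,0,0,0.0015,0],[-1,0,0,0.002,0],[-1,0,0,0.002,0]]]' | grep -E 'pos|contact'
python3 -m jog '[[[-1,0,0,0.0005,0],[-1,0,0,0.001,0],[-1,0,0,0.0015,0],[-1,0,0,0.002,0],[-1,0,0,0.002,0]]]' | grep -E 'pos|contact'
python3 -m jog '[[[-1,0,0,0.0005,0],[-1,0,0,0.001,0],[-1,0,0,0.001,0],[-1,0,0,0.001,0],[-1,0,0,0.001,0]]]' | grep -E 'pos|contact'
python3 -c 'from h import *;avg(4)'
```

```text
tool_pos: [0.4215, -0.3319, 0.0475]
contact_force: [-0.3, 0.4, 2.9]
tool_pos: [0.4215, -0.3319, 0.0457]
contact_force: [-1.0, 2.0, 3.3]
tool_pos: [0.4216, -0.332, 0.0437]
contact_force: [-1.0, 4.0, 4.8]
tool_pos: [0.4216, -0.332, 0.0432]
contact_force: [-3.4, 3.9, 8.1]
avg [-2.83  3.77  9.02] t 32.4833 z 0.043204940713490514 eff [ -0.71 -43.61 -19.3   -0.11  -1.4    0.  ]
```

The force rose along the spring curve and then jumped to 9 N, 6 mm below first contact, so the button is on its hard stop. Now I'll retract straight up.

```bash
python3 -m jog '[[[-1,0,0,-0.005,0],[-1,0,0,-0.02,0],[-1,0,0,-0.05,0],[-1,0,0,-0.08,0],[-1,0,0,-0.11,0]]]' | head -2
python3 -m jog '[[[-1,-0.02,0,-0.03,0],[-1,-0.05,0,-0.04,0],[-1,-0.06,0,-0.04,0],[-1,-0.06,0,-0.04,0],[-1,-0.06,0,-0.04,0]]]' | head -2
python3 -m jog '[[[-1,0,0,0,0],[-1,0,0,0,0],[-1,0,0,0,0],[-1,0,0,0,0],[-1,0,0,0,0]]]'
python3 - <<'E'
from h import *
import cv2
a=robot.read_camera('wrist')[0:240,160:480,::-1]
cv2.imwrite('pics/e.png',cv2.resize(a,(800,600)))
E
```

```text
time: 32.9
tool_pos: [0.4216, -0.3323, 0.1537]
time: 33.32
tool_pos: [0.365, -0.3523, 0.192]
time: 33.73
tool_pos: [0.3654, -0.352, 0.1924]
tool_rot: [-3.141, 0.0, 0.344]
contact_force: [-0.7, -0.1, 0.5]
opening: 0.0006
grip_force: 0.0
```

View pics/e.png

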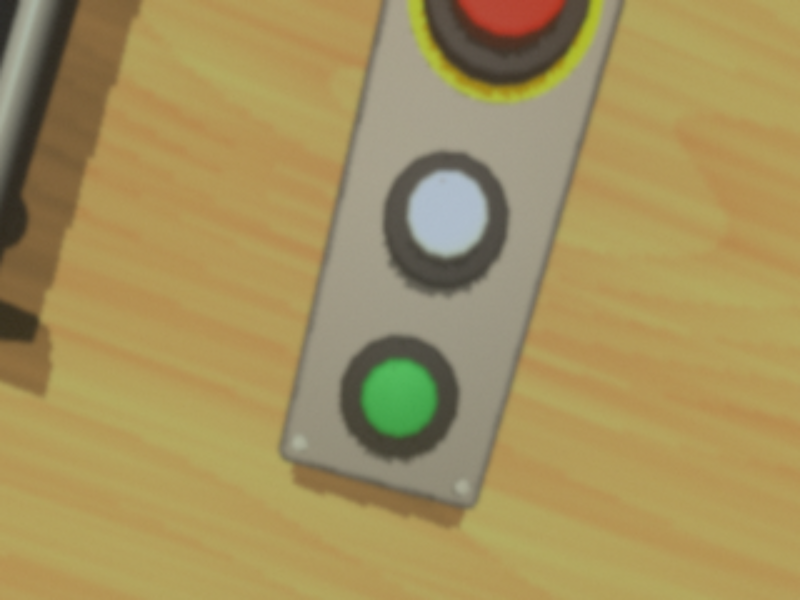

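The picture shows the green button at (400,398) clear of the hand and apparently up, with white and the e-stop undisturbed. I'm handing in.

```bash
python3 -c 'from cell import robot;print(robot.hand_in())'
```

```text
the job is handed in; nothing more can be done
None
```

The job is handed in (no verdict came back): both knobs pointed at without contact, the tips about 27 mm up on a second pass because the real fingertips sit about 36 mm higher than stated and the first pass held them at about 59 mm; start was then pressed to its hard stop, and the hand is clear.

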